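# Load the cross-bar into the tacking fixture

## Task

Get the cross-bar ready for tacking: set the loose square bar down (do not drop it) across the two box-section feet in the welding fixture, between the end guides and in front of the limit switch's roller, then slide it back until it is square against both back stops and has pushed the roller lever over. Then swing the hold-down finger over so that it rests on the bar, and leave the tools and offcuts round about where they lie.

Things in the scene. Friction and masses are not known exactly. Their poses are not given: they have to be found in the camera images.
- bar: loose plain square steel bar 16 x 260 x 16 mm, about 0.42 kg, lying on the bench behind the fixture (on its far side from the robot); origin at the centre of its underside, its y axis along its length, z up. Mind the surroundings: a wall shelf overhangs from world x 0.61 on, its underside 0.43 m above the bench, and the vice (0.31 m high) and lamp stand to the left, y above -0.16
- bar_mid (a point): centre of the square bar (8 mm above its origin)
- jig: welding fixture fixed to the bench: a steel plate 12 mm thick, x -40 to +75, y -150 to +150 mm, with two box-section feet, two back stops, two end guides, a limit switch and a hold-down finger. Origin on the bench midway between the feet; x points away from the robot (the way the bar is slid home), y left along the bar's final line, z up. Nothing stands on the plate from y -20 to +20
- stop_left (a point): front face of the left back stop (a dark steel post 14 mm wide, top 74 mm high) at the bar's mid height; jig x +18, y +69 mm
- stop_right (a point): the same on the right back stop, jig x +18, y -69 mm
- guide_left (a point): inner face of the left end guide at the bar's mid height, jig x 0, y +134.5 mm (4.5 mm beyond the bar's end when centred); a tab over x -22 to +22, upright to 68 mm above the bench, then flared outwards to 79 mm; the right end guide mirrors it at y -134.5
- foot_left: left box-section steel tube foot, 64 mm deep (x) x 40 mm wide (y) x 40 mm high, fixed in the fixture at jig y +80 to +120, x -32 to +32; origin at the centre of its underside, its top 52 mm above the bench
- foot_right: right foot, the same, at jig y -120 to -80
- bar_home (a point): where the bar's centre is when home: jig x +10, y 0, 60 mm above the bench; axes as the jig's. With its centre 20 to 30 mm in front of this point (-x) the bar lies free on the feet, clear of the roller
- roller (a point): centre of the switch's roller (black, 18 mm diameter, 8 mm wide, at the bar's height) at the top of a 30 mm arm; jig y -32 mm, at rest jig x +9, so the sliding bar meets it about 18 mm before home
- switch_lever (a joint): roller lever of the limit switch, hinge along jig y, rad: 0 at rest, grows as the roller is pushed towards jig +x; about 0.6 with the bar against the back stops, tripped from 0.45. A light spring (under 1 N at the roller) returns it; the bar's own weight holds it against the spring
- hold_down (a joint): gravity hold-down finger (11 mm wide arm), hinge along jig y, rad: 0 when level with its nose on top of the bar, 1.57 upright, 1.66 to 1.80 at the start (leaning back; stop at 1.90). A little friction in the hinge, and damped: swung forward past about 1.3 it drops onto the bar by itself in about 1 s. Its nose meets the bar 38 mm from the pivot
- hold_knob (a point): centre of the black ball knob (22 mm) at the end of the hold-down finger, 75 mm from the pivot; at the start about 160 mm above the bench
- hold_pivot (a point): pivot of the hold-down finger, jig x +48, y +100, z 86 mm, between two cheeks 26 mm apart over all whose tops are 100 mm high
- magnet_square: bystander, to be left alone: red magnetic welding square, 95 mm
- gusset: bystander, to be left alone: triangular steel gusset offcut, 60 mm
- small_spanner: bystander, to be left alone: combination spanner, 165 mm, behind the bar
- big_bolt: bystander, to be left alone: hexagon bolt, 72 mm
- big_nut: bystander, to be left alone: hexagon nut, 34 mm

How it is judged:
By the outcome, as a careful person would: the job done as asked, in the order asked, and still so for the second after the job is handed in, with the robot touching nothing.
It also fails if it takes over 51 s, if anything falls off the work surface, if the arm or the gripper's body presses on something with over 40 N, if the wrist force passes 120 N, or if a joint passes its speed limit or range.

## Robot

A 6-joint arm with a two-finger parallel gripper is mounted at the origin on a cart in front of the work surface, level with it; the furniture and walls round the work are solid. World frame = base frame: x ahead of the robot, y to its left, z up, the work surface at z = 0. Lengths are in m, angles in rad, forces in N, time in s.
With the tool pointing down it reaches from about 0.425 to 0.95 m from the base axis. Payload 14.7 kg.
Tool frame: the origin (TCP) lies on the centre line of the jaws, within the pads' length; the fingertips stand 19 mm ahead of it and the grasp point (between the pads) is the TCP (ctrl.tip_reach is the distance from the TCP to the fingertips, in m); z points along the fingers, y is the direction in which the jaws open and shut (so a half turn about z gives the same grasp; the last joint's range is limited). The gripper opens to 85 mm and grips with 20 to 120 N. Pads are 22 mm wide; open, the fingers measure 114 mm over their backs; the gripper's body (76 mm by 85 mm) begins 54 mm behind the grasp point. The pads swing forward as they close: fully open they stand 13 mm farther back than shut.
Start: joints at [1.214, 0.48, 1.596, -0, 1.065, -0.047], TCP at [0.198, 0.619, 0.25] pointing down, gripper open.
Joint ranges: [-2.75, 2.75], [-0.82, 2.05], [0.23, 2.67], [-1.56, 4.7], [0.09, 2.69], [-2.92, 2.92]. Speed limits (rad/s): [1.89, 1.89, 2.39, 3.01, 3.01, 3.01].

## Interface

Orientations are given as a 3x3 rotation matrix whose columns are the frame's x, y, z axes.
In Python, from cell import ctrl gives the robot as it stands.
- The arm moves only by the tool apply_moves, never from a script. Its argument "increments" is text: rows parted by semicolons, each of 4 numbers parted by spaces: the shift along the tool's x, y, z in m, then the turn about the tool's z in degrees. In form: dx dy dz twist; .... A call has 1 to 10 rows; each row shifts and turns the pose as measured when the row begins, along the tool's axes as they then stand; what a row does not reach is not made up. A row lasts 1/10 s, in which the tool goes at most 50 mm and 8.59 degrees, less where a joint would pass 70% of its speed; a pose out of reach is approached as far as the arm can. A call is refused whole if a number of a shift passes 0.05 or a number of a turn 8.59, either way. A call with a gripper value outside its range is refused whole. "claw" is the finger opening in m, from 0 to 0.0854, set as the call begins (left out, the last holds). The fingers move at their own pace and stop on an object; the grip force is fixed at half the most. Time passes only in rows, so rows that do not move let the fingers close. It gives the time, the measured TCP pose, the force and the opening at its end, in the units of the state.
- ctrl.get_obs(): the state, without advancing time (a new reading comes with each control period).
- ctrl.capture(name): name is "scene" or "side" or "wrist"; returns a dict with "color" (400x640x3 uint8, red, green, blue), "camera_matrix" (3x3 intrinsics, pixels), "T" (4x4, takes a point from camera to world coordinates). Camera axes: x right, y up, looking along -z (the intrinsics and any distortion apply to the point x, -y, -z); pixel columns grow to the right and rows downward; lengths in m; the calibration is good to about 2 mm. A picture is of the moment at which its call begins. There is no depth.
- ctrl.close_job(): hands the job in, once; it reports no verdict.
Trained networks look in the newest picture that a camera, given by its name, has taken for a name from the list of things; names that differ only in an ending like _2 or _b are one class to them, and where a whole thing is asked for, a point or a joint stands for the part that bears it (a point fixed in the world has none). Each returns a list of dicts, best first, with "conf" (0 to 1); they miss things now and then, are a little off and sometimes report something else, mostly with a low value. They report only what shows in the picture. A call takes as long as a camera call.
- ctrl.boxes_of(camera, query): "extent" ([left, top, width, height] in pixels, round what is visible of it).
- ctrl.masks_of(camera, query): "mask" (400x640 bool, what is visible of it) and "extent" ([left, top, width, height] in pixels, round what is visible of it).
The state is a dict: "clock": time; "joint_pos": joint angles; "qd": joint speeds; "tau": joint torques, N m; "tool_pos": TCP position; "ee_rot": TCP orientation; "contact_force": force on the tool from outside, world axes, zero at the start; "torque": the same for the moment, N m; "width": finger opening in m.
Only numpy, scipy, OpenCV 4.12 (cv2) and the standard library are available. Lean on these libraries where they do the work, as an engineer would, in place of code of your own. Each camera call takes 0.05 s, during which the arm holds its last target. There are 200 camera calls.

## Working session

There is one attempt and no reset: what is moved stays moved. The work goes in short steps, Python scripts to look and compute and a tool call to move; the robot and the scene stay as the last step left them, time stands still between calls to the robot, and variables do not carry over. Pictures are saved under pics/ and viewed, about 8 in all and at most 12, crops included, and the job is handed in when it is done.

Besides the shell and the picture viewer there is one more tool, called after "Request:" as name(argument=value, ...), one argument or row to a line, values as JSON. apply_moves: Moves the arm, as the interface text tells. Its arguments: {"type":"object","properties":{"increments":{"type":"string"},"claw":{"type":"number"}},"required":["increments"]}

```bash
ls; mkdir -p pics
cat > h.py <<'E'
import numpy as np, cv2
from cell import ctrl
def save(n,c):
    cv2.imwrite(f'pics/{n}.png',c['color'][:,:,::-1])
def proj(c,P):
    P=np.atleast_2d(P); T=np.linalg.inv(c['T']); q=P@T[:3,:3].T+T[:3,3]; q=q*[1,-1,-1]
    u=q@c['camera_matrix'].T; return u[:,:2]/u[:,2:]
def ray(c,uv):
    uv=np.atleast_2d(uv); d=np.c_[uv,np.ones(len(uv))]@np.linalg.inv(c['camera_matrix']).T
    return c['T'][:3,3],(d*[1,-1,-1])@c['T'][:3,:3].T
def at_z(c,uv,z):
    o,d=ray(c,uv); return o+d*((z-o[2])/d[:,2])[:,None]
E
python3 - <<'E'
from h import *
np.set_printoptions(precision=3,suppress=True)
ims=[]
for n in ['scene','side','wrist']:
    c=ctrl.capture(n); print(n,c['T'][:3,3],-c['T'][:3,2],c['camera_matrix'][0,0]); save(n+'0',c)
    for q in ['bar','jig','foot_left','foot_right','hold_knob','roller','stop_left','stop_right','guide_left','small_spanner']:
        for b in ctrl.boxes_of(n,q)[:2]: print(q,np.round(b['extent']),round(b['conf'],2))
    ims.append(c['color'])
o=ctrl.get_obs();print(o['clock'],o['tool_pos'],o['ee_rot'],[k for k in dir(ctrl) if k[0]!='_'])
E
```

```text
pics
scene [0.003 0.103 0.61 ] [ 0.566 -0.545 -0.619] 418.18953657096347
bar [308. 214. 109.  18.] 0.81
jig [297. 176.  14.  48.] 0.69
jig [269. 176. 167. 118.] 0.67
foot_left [283. 234.  31.  40.] 0.56
foot_right [391. 246.  24.  42.] 0.66
hold_knob [300. 176.   8.  48.] 0.51
roller [341. 184.  67.  10.] 0.66
roller [332. 291.  16.  18.] 0.23
stop_left [270. 176. 165. 117.] 0.57
stop_right [268. 173. 164. 122.] 0.88
guide_left [269. 175. 166. 117.] 0.69
small_spanner [341. 185.  65.   9.] 0.73
side [ 0.495 -1.081  0.507] [-0.028  0.866 -0.499] 385.4096369110324
jig [204. 149. 134. 104.] 0.94
jig [324. 177.  10.  13.] 0.44
foot_left [318. 148.  10.  31.] 0.67
foot_left [292. 180.  29.  24.] 0.63
foot_right [214. 202.  33.  22.] 0.64
foot_right [203. 147. 138. 108.] 0.47
hold_knob [316. 146.  11.  33.] 0.64
stop_left [245. 216. 107.  55.] 0.68
stop_left [203. 147. 140. 110.] 0.65
stop_right [202. 148. 140. 104.] 0.77
stop_right [244. 214. 105.  55.] 0.42
guide_left [205. 146. 134. 108.] 0.66
small_spanner [292. 264.  69.  47.] 0.66
wrist [0.135 0.639 0.374] [ 0.248 -0.079 -0.966] 333.8025415406135
1.65 [0.198 0.619 0.25 ] [[-0.952  0.305  0.   ]
 [ 0.305  0.952  0.   ]
 [ 0.     0.    -1.   ]] ['PlanningError', 'boxes_of', 'capture', 'close_job', 'get_obs', 'masks_of', 'tip_reach']
```

Run:
```python
import cv2,numpy as np
a=cv2.imread('pics/scene0.png')[150:330,230:470]; b=cv2.imread('pics/side0.png')[130:330,180:400]
a=cv2.resize(a,None,fx=3.33,fy=3.33,interpolation=cv2.INTER_CUBIC); b=cv2.resize(b,None,fx=3,fy=3,interpolation=cv2.INTER_CUBIC)
cv2.imwrite('pics/a1.png',a);cv2.imwrite('pics/b1.png',b);print(a.shape,b.shape)
```

```text
(599, 799, 3) (600, 660, 3)
```

View pics/a1.png

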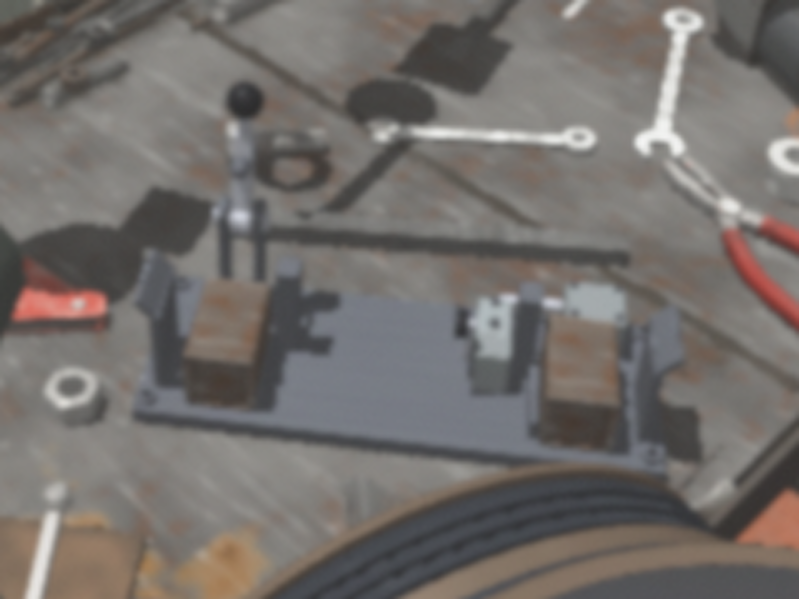

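View pics/b1.png

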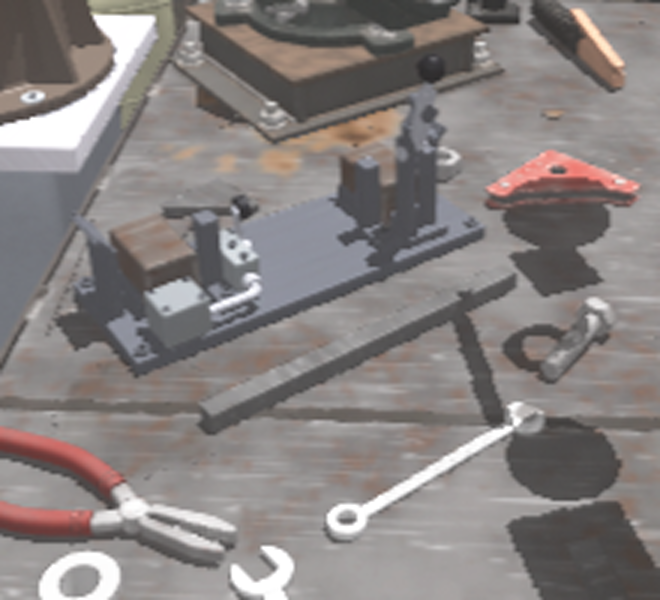

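```bash
cat > fit.py <<'E'
from h import *
import pickle
from scipy.optimize import least_squares
np.set_printoptions(precision=4,suppress=True)
cs={n:ctrl.capture(n) for n in ['scene','side']}
pickle.dump(cs,open('cs.pkl','wb'))
S=lambda u,v:(230+u/3.33,150+v/3.33)
D=lambda u,v:(180+u/3,130+v/3)
def w(p,P):
    P=np.array(P)*1e-3; c,s=np.cos(p[2]),np.sin(p[2])
    return np.c_[p[0]+c*P[:,0]-s*P[:,1],p[1]+s*P[:,0]+c*P[:,1],P[:,2]]
def fit(obs,p0):
    def f(p):
        return np.concatenate([(proj(cs[n],w(p,[P]))-uv).ravel() for n,P,uv in obs])
    r=least_squares(f,p0,loss='soft_l1'); print(r.x,'res',r.fun.reshape(-1,2).round(1).tolist()); return r.x
jig=fit([('scene',(-40,150,12),S(135,408)),('scene',(-40,-150,12),S(665,462)),('scene',(-32,120,52),S(187,352)),('scene',(32,120,52),S(205,282)),('scene',(32,80,52),S(268,285)),
 ('scene',(-32,-80,52),S(542,385)),('side',(75,-150,12),D(137,362)),('side',(75,150,12),D(485,226)),('side',(-32,-120,52),D(110,235)),('side',(-32,-80,52),D(160,217)),('side',(32,-80,52),D(203,247))],[.6,-.3,0])
bar=fit([('side',(-8,-130,16),D(203,407)),('side',(8,-130,0),D(210,432)),('side',(8,130,16),D(516,273)),('scene',(0,130,16),S(270,233)),('scene',(0,-130,8),S(628,256))],[.72,-.3,0])
B=np.array([jig,bar]); np.save('p.npy',B)
box=lambda a,b,c,d,e,f:[(x,y,z) for z in(e,f) for x,y in((a,c),(b,c),(b,d),(a,d))]
for n in cs:
    im=cv2.resize(cs[n]['color'][:,:,::-1],None,fx=4,fy=4)
    for p,b in [(jig,box(-40,75,-150,150,0,12)),(jig,box(-32,32,80,120,12,52)),(jig,box(-32,32,-120,-80,12,52)),(jig,box(18,32,62,76,12,74)),(bar,box(-8,8,-130,130,0,16))]:
        q=(proj(cs[n],w(p,b))*4).astype(int)
        for k in (0,4): cv2.polylines(im,[q[k:k+4].reshape(-1,1,2)],True,(0,255,0),1)
    q=proj(cs[n],w(jig,[(0,0,30)]))[0]*4; x,y=q.astype(int); im=im[max(0,y-260):y+280,max(0,x-350):x+450]; cv2.imwrite(f'pics/ov_{n}.png',im)
E
python3 fit.py
```

```text
[ 0.3639 -0.3325 -0.8827] res [[-1.3, -0.2], [0.2, -0.2], [-1.4, 0.3], [-0.8, -1.9], [0.4, -1.0], [1.2, 0.9], [1.3, 1.8], [0.2, -0.7], [-0.8, -0.9], [-0.7, -0.7], [-1.3, 2.1]]
[ 0.4435 -0.4459 -0.8627] res [[-2.9, -1.0], [-0.3, 1.6], [-0.6, -0.4], [-11.4, -6.6], [-0.6, -2.0]]
```

```bash
sed -i "s/,('scene',(0,130,16),S(270,233))//" fit.py; python3 fit.py; python3 -c "
import cv2
a=cv2.imread('pics/ov_side.png');print(a.shape)"
```

```text
[ 0.3639 -0.3325 -0.8827] res [[-1.3, -0.2], [0.2, -0.2], [-1.4, 0.3], [-0.8, -1.9], [0.4, -1.0], [1.2, 0.9], [1.3, 1.8], [0.2, -0.7], [-0.8, -0.9], [-0.7, -0.7], [-1.3, 2.1]]
[ 0.4445 -0.4453 -0.8722] res [[-2.6, -1.6], [-0.1, 1.1], [0.2, -0.2], [-1.1, -1.7]]
(540, 800, 3)
```

View pics/ov_side.png

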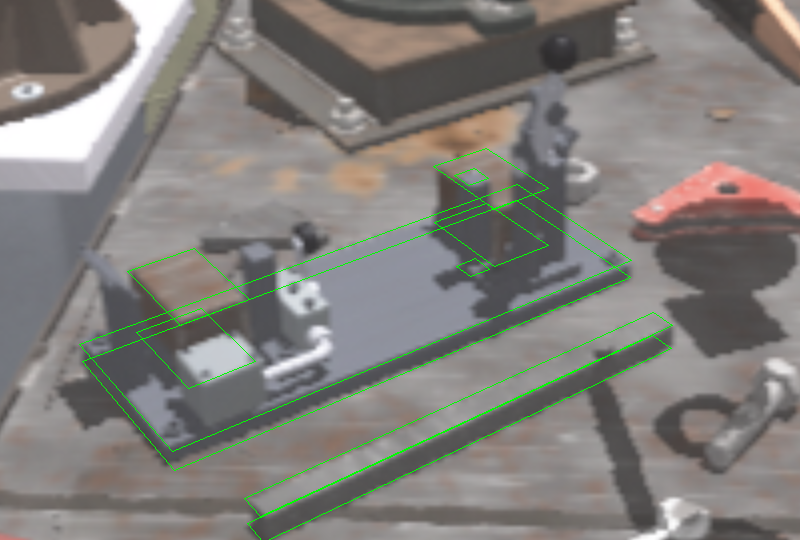

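Run:
```python
import cv2,numpy as np
f=lambda n:cv2.resize(cv2.imread(f'pics/{n}.png'),(480,300))
w=cv2.resize(cv2.imread('pics/wrist0.png'),(320,200))
o=np.zeros((600,800,3),'u1'.replace('u1','uint8'));o[:300,:480]=f('scene0');o[300:,:480]=f('side0');o[:200,480:]=w
cv2.imwrite('pics/full.png',o)
```

```text
(no output)
```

View pics/full.png

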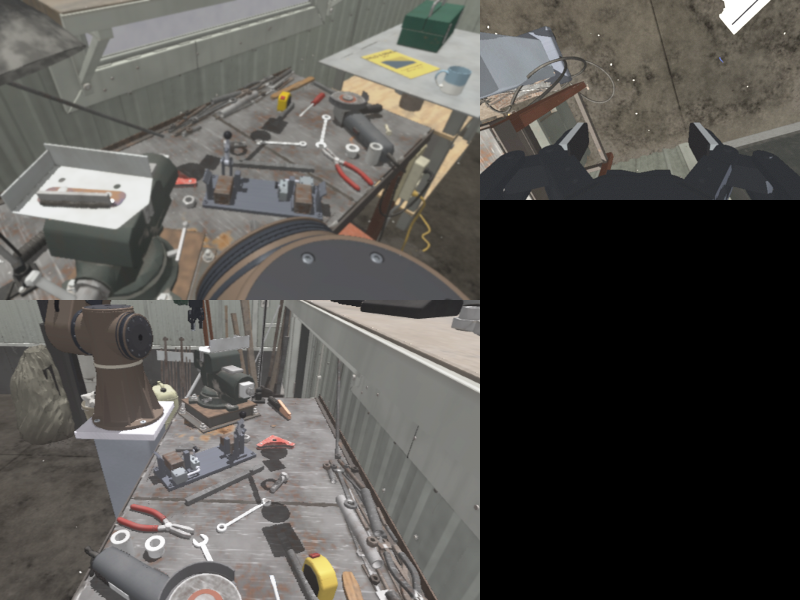

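Run:
```python
from h import *
import pickle
np.set_printoptions(precision=3,suppress=True)
cs=pickle.load(open('cs.pkl','rb'))
for uv in [(0,40),(50,50),(110,55),(60,20),(0,90)]:
    o,d=ray(cs['scene'],uv); d=d/np.linalg.norm(d)
    print(uv,[ (o+d*t)[0] for t in (.3,.5,.7,.9,1.1)])
    for t in (.3,.5,.7,.9,1.1): print('   side px',proj(cs['side'],(o+d*t))[0])
```

```text
(0, 40) [array([0.291, 0.067, 0.536]), array([0.484, 0.043, 0.487]), array([0.676, 0.02 , 0.438]), array([ 0.868, -0.004,  0.389]), array([ 1.061, -0.028,  0.34 ])]
   side px [255.278 -46.966]
   side px [329.933 -24.059]
   side px [404.822  -1.081]
   side px [479.945  21.97 ]
   side px [555.304  45.092]
(50, 50) [array([0.286, 0.047, 0.528]), array([0.474, 0.009, 0.473]), array([ 0.663, -0.028,  0.418]), array([ 0.852, -0.066,  0.363]), array([ 1.04 , -0.103,  0.309])]
   side px [251.839 -43.263]
   side px [325.875 -17.288]
   side px [401.541   9.259]
   side px [478.892  36.397]
   side px [557.986  64.146]
(110, 55) [array([0.276, 0.018, 0.521]), array([ 0.458, -0.039,  0.461]), array([ 0.641, -0.096,  0.402]), array([ 0.823, -0.152,  0.342]), array([ 1.005, -0.209,  0.283])]
   side px [246.061 -40.229]
   side px [318.807 -11.109]
   side px [395.518  19.599]
   side px [476.528  52.027]
   side px [562.208  86.325]
(60, 20) [array([0.287, 0.036, 0.542]), array([ 0.477, -0.009,  0.497]), array([ 0.666, -0.054,  0.452]), array([ 0.856, -0.099,  0.406]), array([ 1.045, -0.143,  0.361])]
   side px [251.143 -50.071]
   side px [326.879 -28.127]
   side px [406.189  -5.147]
   side px [489.333  18.943]
   side px [576.595  44.227]
(0, 90) [array([0.285, 0.078, 0.513]), array([0.474, 0.062, 0.448]), array([0.662, 0.045, 0.383]), array([0.851, 0.029, 0.318]), array([1.039, 0.012, 0.253])]
   side px [254.423 -36.246]
   side px [325.912  -7.218]
   side px [395.637  21.094]
   side px [463.661  48.715]
   side px [530.047  75.671]
```

Run:
```python
import cv2,numpy as np
a=cv2.imread('pics/scene0.png')[0:260,0:260];b=cv2.imread('pics/side0.png')[0:150,240:640]
o=np.zeros((600,800,3),np.uint8);o[:300,:]=cv2.resize(b,(800,300));o[300:,:300]=cv2.resize(a,(300,300))
o[300:,300:780]=cv2.resize(cv2.imread('pics/wrist0.png'),(480,300))
cv2.imwrite('pics/lamp.png',o)
```

```text
(no output)
```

View pics/lamp.png

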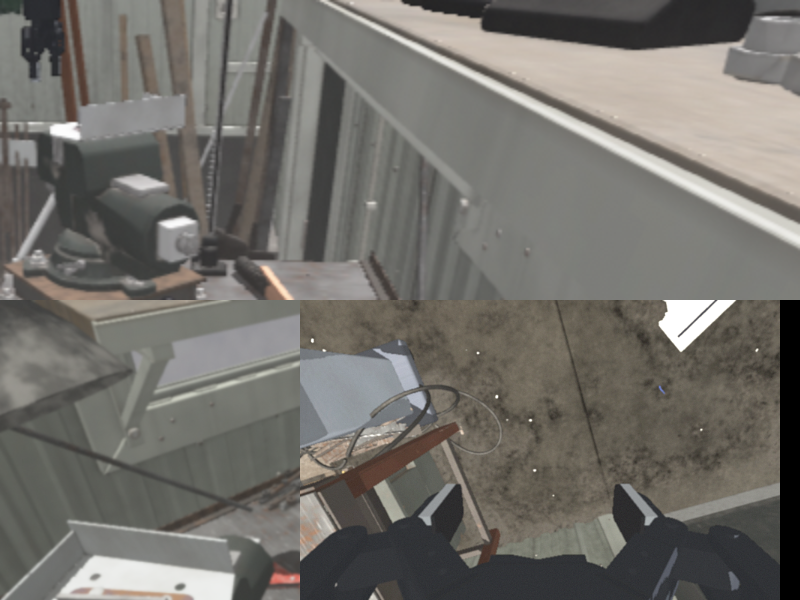

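Request:
apply_moves(
  increments="0 -0.045 -0.02 0;0 -0.045 -0.02 0;0 -0.045 -0.02 0;0 -0.045 -0.02 0;0 -0.045 -0.02 0;0 -0.045 -0.02 0;0 -0.045 -0.02 0;0 -0.045 0 0",
  claw=0.04,
)

```text
clock: 2.65
tool_pos: [0.0868, 0.2714, 0.3901]
ee_rot: [[-0.953, 0.304, -0.0], [0.304, 0.953, -0.002], [-0.0, -0.002, -1.0]]
contact_force: [-0.5, 0.4, 0.3]
width: 0.0405
```

Request:
apply_moves(
  increments="-0.035 -0.002 0 7;-0.035 -0.002 0 7;-0.035 -0.002 0 7;-0.035 -0.002 0 7;-0.035 -0.002 0 7",
)

```text
clock: 3.15
tool_pos: [0.227, 0.1663, 0.3926]
ee_rot: [[-0.599, 0.801, 0.006], [0.801, 0.599, 0.006], [0.001, 0.008, -1.0]]
contact_force: [-0.0, 1.4, 1.0]
width: 0.04
```

Run:
```python
from h import *
a=ctrl.capture('scene');b=ctrl.capture('side')
import pickle; pickle.dump((a,b),open('c2.pkl','wb'))
cv2.imwrite('pics/sw.png',np.vstack([cv2.resize(x['color'][:,:,::-1],(480,300)) for x in (a,b)]))
o=ctrl.get_obs();print(o['clock'],o['tool_pos'],o['joint_pos'])
```

```text
3.25 [0.22840609 0.16435998 0.39244939] [ 5.14517937e-01 -2.40288801e-01  2.08631656e+00  1.11647984e-03
  1.28831879e+00 -1.20979592e-01]
```

View pics/sw.png

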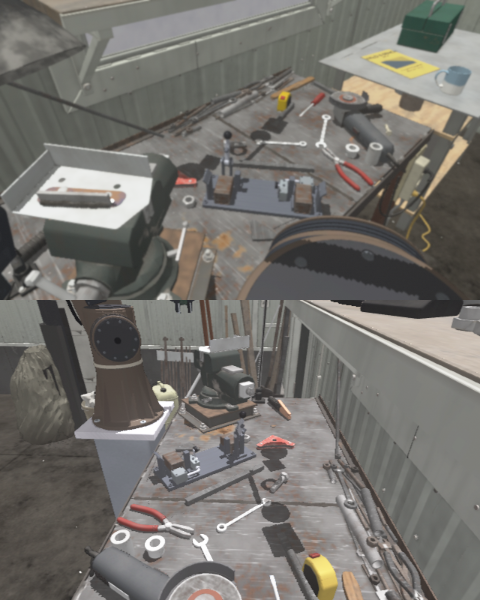

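Request:
apply_moves(
  increments="-0.03 -0.01 0 7;-0.03 -0.01 0 7;-0.03 -0.008 0 7",
)

```text
clock: 3.55
tool_pos: [0.2482, 0.0727, 0.3925]
ee_rot: [[-0.263, 0.965, 0.007], [0.965, 0.263, 0.006], [0.004, 0.008, -1.0]]
contact_force: [0.3, -0.5, 0.4]
width: 0.0401
```

Run:
```python
from h import *
a=ctrl.capture('scene')
cv2.imwrite('pics/sw2.png',cv2.resize(a['color'][:250,:400,::-1],(600,375)))
o=ctrl.get_obs();print(o['clock'],o['tool_pos'],o['joint_pos'],o['contact_force'])
c=a
for uv in [(7,287),(60,193),(205,220),(175,313)]: print(at_z(c,uv,.3))
```

```text
3.6 [0.24850022 0.06891038 0.39242154] [ 0.14856044 -0.28597587  2.11519917  0.00314336  1.30487865 -0.10728659] [ 0.25914688 -1.26737325  0.02267112]
[[0.39085   0.1345274 0.3      ]]
[[0.51176458 0.04875651 0.3       ]]
[[ 0.34821716 -0.05331848  0.3       ]]
[[0.25611116 0.03391656 0.3       ]]
```

View pics/sw2.png

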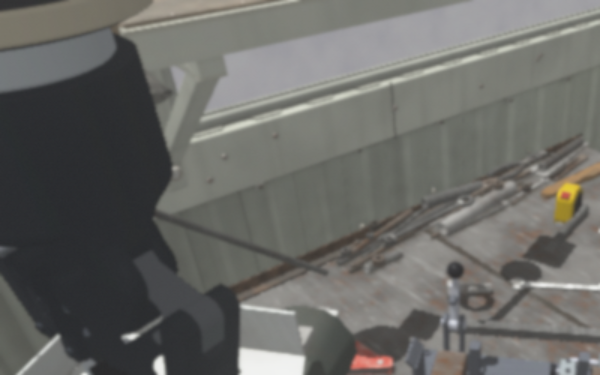

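Request:
apply_moves(
  increments="-0.031 -0.002 0 7;-0.031 -0.002 0 7;-0.031 -0.002 0 7;-0.031 -0.002 0 7;-0.031 -0.002 0 7;-0.031 -0.002 0 7;-0.031 -0.002 0 7;-0.031 0 0 7;-0.031 0.01 0 7",
)

```text
clock: 4.5
tool_pos: [0.1776, -0.1967, 0.392]
ee_rot: [[0.76, 0.649, 0.014], [0.649, -0.761, 0.003], [0.013, 0.007, -1.0]]
contact_force: [1.3, -0.2, 0.4]
width: 0.0402
```

```bash
cat > to.py <<'E'
import sys
from h import *
np.set_printoptions(precision=4,suppress=True)
def rel(P,yaw_y):
    """tool-frame shift to world point P and twist (deg) so tool y heads yaw_y"""
    o=ctrl.get_obs(); R=np.array(o['ee_rot']); d=R.T@(np.array(P)-o['tool_pos'])
    cur=np.arctan2(R[1,1],R[0,1]); tw=-np.degrees((yaw_y-cur+np.pi)%(2*np.pi)-np.pi)
    print('clock',o['clock'],'tcp',np.array(o['tool_pos']),'shift',d,'twist',round(tw,2),'F',np.array(o['contact_force'])); return d,tw
E
python3 -c "
from to import *
p=np.load('p.npy');rel([*p[1][:2],.2],p[1][2])"
```

```text
clock 4.5 tcp [ 0.1776 -0.1967  0.392 ] shift [0.0391 0.3611 0.1949] twist 0.46 F [ 1.2766 -0.2331  0.3841]
```

Request:
apply_moves(
  increments="0.004 0.045 0 0;0.004 0.045 0 0;0.004 0.045 0 0;0.004 0.045 0.01 0;0.004 0.045 0.015 0",
)

```text
clock: 5.0
tool_pos: [0.3387, -0.3636, 0.371]
ee_rot: [[0.77, 0.638, 0.018], [0.638, -0.77, -0.003], [0.012, 0.014, -1.0]]
contact_force: [-0.1, -0.3, 0.9]
width: 0.04
```

Run:
```python
from to import *
import pickle
p=np.load('p.npy')
c=ctrl.capture('wrist');pickle.dump(c,open('w1.pkl','wb'));save('w1',c)
for q in ['bar','foot_left','foot_right','hold_knob','roller']:
    for b in ctrl.boxes_of('wrist',q)[:2]: print(q,np.round(b['extent']),round(b['conf'],2))
rel([*p[1][:2],.2],p[1][2]); print(c['T'][:3,3],-c['T'][:3,2])
exec(open('fit.py').read().split('def fit')[0].split("D=lambda")[1].split('\n',1)[1])
box=lambda a,b,c,d,e,f:[(x,y,z) for z in(e,f) for x,y in((a,c),(b,c),(b,d),(a,d))]
im=c['color'][:,:,::-1].copy()
for k,b in [(0,box(-40,75,-150,150,0,12)),(0,box(-32,32,80,120,12,52)),(0,box(-32,32,-120,-80,12,52)),(1,box(-8,8,-130,130,0,16))]:
    u=proj(c,w(p[k],b))
    cv2.polylines(im,[u[4:].astype(int).reshape(-1,1,2)],True,(0,255,0),1)
cv2.imwrite('pics/w1o.png',cv2.resize(im,(800,500)))
```

```text
bar [392.  36.  22. 185.] 0.95
bar [282.  33.  55.  35.] 0.58
foot_left [280.  32.  57.  37.] 0.58
foot_right [277. 182.  49.  34.] 0.84
hold_knob [338.  14.  49.  32.] 0.74
roller [302. 150.  17.  10.] 0.42
clock 5.3 tcp [ 0.3364 -0.3616  0.3711] shift [0.0277 0.1314 0.173 ] twist -0.39 F [-0.026   0.1054  0.2644]
[ 0.3867 -0.3214  0.4956] [-0.182  -0.1684 -0.9688]
```

View pics/w1o.png

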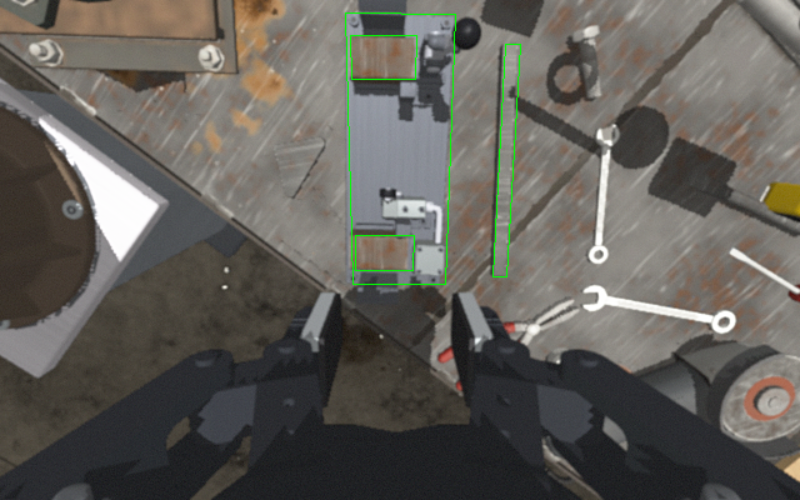

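Run:
```python
from to import *
import pickle
p=np.load('p.npy'); c=pickle.load(open('w1.pkl','rb'))
m=ctrl.masks_of('wrist','bar')[0]['mask']
v,u=np.nonzero(m); r=cv2.minAreaRect(np.c_[u,v].astype(np.float32)); bx=cv2.boxPoints(r)
P=at_z(c,bx+0.0,.016); print('bar corners',P[:,:2].tolist()); 
Q=at_z(c,np.c_[u,v]+.5,.012)[:,:2]; cc=P[:,:2].mean(0); ev=np.linalg.svd(Q-Q.mean(0),full_matrices=False)[2][0]; ev*=np.sign(ev[0])
print('bar',cc,Q.mean(0),'yaw',np.arctan2(ev[1],ev[0])-np.pi/2,'old',p[1])
hsv=cv2.cvtColor(c['color'],cv2.COLOR_RGB2HSV)
for n,y in (('L',100),('R',-100)):
    cj,s=np.cos(p[0][2]),np.sin(p[0][2]); g=np.array([[x,yy] for x in(-32,32) for yy in (y-20,y+20)])*1e-3
    W=np.c_[p[0][0]+cj*g[:,0]-s*g[:,1],p[0][1]+s*g[:,0]+cj*g[:,1],np.full(4,.052)]
    k=proj(c,W); lo=k.min(0).astype(int)-5; hi=k.max(0).astype(int)+6
    roi=hsv[lo[1]:hi[1],lo[0]:hi[0]]; mm=(roi[...,1]>60)&((roi[...,0]<25)|(roi[...,0]>165))
    mm=cv2.morphologyEx(mm.astype(np.uint8),cv2.MORPH_CLOSE,np.ones((3,3)))
    vv,uu=np.nonzero(mm); r=cv2.minAreaRect(np.c_[uu,vv].astype(np.float32)); ce=np.array(r[0])+lo+.5
    print(n,mm.sum(),r[1],r[2],'meas',at_z(c,ce,.052),'pred',W.mean(0),'pred size',np.ptp(k,axis=0))
```

```text
bar corners [[0.33614791686180906, -0.5142474409345963], [0.5344010526303715, -0.34848694401079355], [0.5471130968592829, -0.36529359204644635], [0.35043604557418134, -0.5337101612233681]]
bar [ 0.442  -0.4404] [ 0.4488 -0.4376] yaw -0.8616433197623553 old [ 0.4445 -0.4453 -0.8722]
L 1040 (48.842201232910156, 37.11507797241211) 3.5763344764709473 meas [[ 0.4385 -0.2693  0.052 ]] pred [ 0.4411 -0.269   0.052 ] pred size [52.6227 35.3987]
R 703 (43.413597106933594, 31.00971221923828) 3.012787342071533 meas [[ 0.286  -0.3892  0.052 ]] pred [ 0.2866 -0.396   0.052 ] pred size [46.9046 27.95  ]
```

```bash
python3 -c "
from to import *
p=np.load('p.npy');p[1]=[.4437,-.4435,-.868];np.save('p.npy',p);rel([*p[1][:2],.1],p[1][2])"
```

```text
clock 5.35 tcp [ 0.3363 -0.3616  0.3715] shift [0.0273 0.128  0.2735] twist -0.65 F [-0.899  -0.9965  0.3113]
```

Request:
apply_moves(
  increments="0.007 0.035 0.02 -0.3;0.007 0.035 0.03 -0.3;0.007 0.032 0.035 0;0.006 0.024 0.04 0;0 0 0.045 0;0 0 0.045 0;0 0 0.04 0;0 0 0.01 0",
)

```text
clock: 6.15
tool_pos: [0.4485, -0.4459, 0.115]
ee_rot: [[0.762, 0.646, 0.033], [0.647, -0.762, -0.021], [0.012, 0.037, -0.999]]
contact_force: [0.0, -0.0, -0.2]
width: 0.0401
```

Run:
```python
from to import *
p=np.load('p.npy')
c=ctrl.capture('wrist'); save('w2',c)
m=ctrl.masks_of('wrist','bar')
for x in m[:2]:
    v,u=np.nonzero(x['mask']); Q=at_z(c,np.c_[u,v]+.5,.012)[:,:2]; q=Q-Q.mean(0); ev=np.linalg.svd(q,full_matrices=False)[2][0]; ev*=np.sign(ev[0])
    print(x['conf'],x['extent'],Q.mean(0),np.arctan2(ev[1],ev[0])-np.pi/2, Q[np.argmax(q@ev)],Q[np.argmin(q@ev)], 'perp offset of bar pred', (Q.mean(0)-p[1][:2])@[np.cos(p[1][2]),np.sin(p[1][2])])
rel([*p[1][:2],.022],p[1][2])
```

```text
0.96 [287.3, 0.0, 29.7, 345.4] [ 0.4617 -0.4275] -0.862564286329161 [ 0.5477 -0.3641] [ 0.3604 -0.5231] perp offset of bar pred -0.0005631232304065246
clock 6.25 tcp [ 0.4495 -0.4471  0.1176] shift [-0.0033 -0.0103  0.0952] twist 0.02 F [-0.1089  0.1756  0.5757]
```

View pics/w2.png

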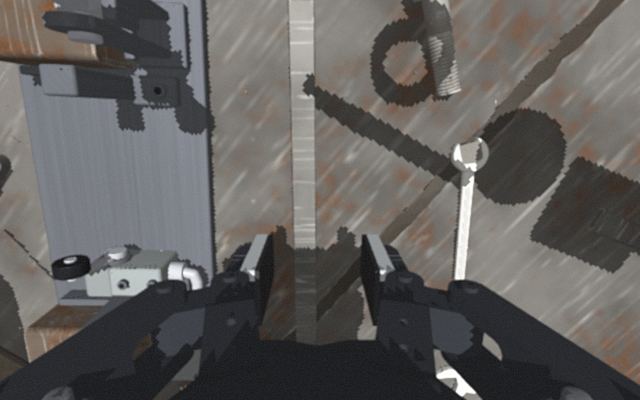

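Request:
apply_moves(
  increments="-0.0016 -0.005 0.04 0;-0.0016 -0.005 0.04 0;0 0 0.006 0;0 0 0 0",
)

```text
clock: 6.65
tool_pos: [0.4488, -0.4494, 0.042]
ee_rot: [[0.762, 0.645, 0.046], [0.647, -0.762, -0.035], [0.013, 0.057, -0.998]]
contact_force: [-0.1, -0.6, 0.4]
width: 0.04
```

```bash
python3 -c "
from to import *
p=np.load('p.npy');rel([*p[1][:2],.022],p[1][2]);print(np.array(ctrl.get_obs()['ee_rot']))"
```

```text
clock 6.65 tcp [ 0.4488 -0.4494  0.042 ] shift [-0.0003 -0.0089  0.0195] twist 0.01 F [-0.1105 -0.5806  0.3686]
[[ 0.7623  0.6455  0.0465]
 [ 0.647  -0.7616 -0.0352]
 [ 0.0127  0.0569 -0.9983]]
```

Request:
apply_moves(
  increments="0 -0.006 0.007 0;0 -0.003 0.007 0;0 0 0.004 0;0 0 0 0",
)

```text
clock: 7.05
tool_pos: [0.4464, -0.4457, 0.0295]
ee_rot: [[0.762, 0.645, 0.053], [0.647, -0.761, -0.042], [0.013, 0.066, -0.998]]
contact_force: [-0.4, 0.1, 0.1]
width: 0.04
```

```bash
python3 -c "
from to import *
p=np.load('p.npy');rel([*p[1][:2],.022],p[1][2]);print(np.array(ctrl.get_obs()['ee_rot'])[2])"
```

```text
clock 7.05 tcp [ 0.4464 -0.4457  0.0295] shift [-0.0007 -0.0039  0.0073] twist 0.02 F [-0.4171  0.0994  0.1417]
[ 0.013   0.0661 -0.9977]
```

Request:
apply_moves(
  increments="0 -0.005 0.006 0;0 0 0.003 0",
)

```text
clock: 7.25
tool_pos: [0.4438, -0.4424, 0.0205]
ee_rot: [[0.762, 0.645, 0.054], [0.647, -0.761, -0.043], [0.013, 0.067, -0.998]]
contact_force: [1.0, 0.7, -0.2]
width: 0.0399
```

```bash
python3 -c "
from to import *
p=np.load('p.npy');rel([*p[1][:2],.022],p[1][2]);print(np.array(ctrl.get_obs()['ee_rot'])[2])"
```

```text
clock 7.25 tcp [ 0.4438 -0.4424  0.0205] shift [-0.0008  0.0008 -0.0014] twist 0.02 F [ 1.0047  0.6956 -0.1555]
[ 0.013   0.0674 -0.9976]
```

Request:
apply_moves(
  increments="0 0 -0.003 0;0 0 0 0;0 0 0 0;0 0 0 0;0 0 0 0",
  claw=0.005,
)

```text
clock: 7.75
tool_pos: [0.4433, -0.442, 0.0236]
ee_rot: [[0.762, 0.645, 0.053], [0.647, -0.761, -0.042], [0.013, 0.066, -0.998]]
contact_force: [-0.4, -0.6, -1.0]
width: 0.0142
```

Request:
apply_moves(
  increments="0 0 -0.01 0;0 0 -0.02 0;0 0 -0.03 0;0 0 -0.04 0;0 0 -0.04 0;0 0 -0.04 0;0 0 0 0",
)

```text
clock: 8.45
tool_pos: [0.4322, -0.4329, 0.2112]
ee_rot: [[0.762, 0.645, 0.05], [0.647, -0.761, -0.039], [0.013, 0.062, -0.998]]
contact_force: [0.5, -0.9, -4.3]
width: 0.0145
```

```bash
python3 -c "
from to import *
p=np.load('p.npy');rel([*p[1][:2],.022],p[1][2]);print(np.array(ctrl.get_obs()['ee_rot'])[2])"
```

```text
clock 8.45 tcp [ 0.4322 -0.4329  0.2112] shift [-0.0006  0.0038  0.1898] twist 0.02 F [ 0.4854 -0.9447 -4.3241]
[ 0.0127  0.0618 -0.998 ]
```

```bash
python3 -c "
from to import *
p=np.load('p.npy');j=p[0];e=np.array([np.cos(j[2]),np.sin(j[2])]);rel([*(j[:2]-.015*e),.225],j[2])"
```

```text
clock 8.45 tcp [ 0.4322 -0.4329  0.2112] shift [ 0.0133 -0.1346 -0.022 ] twist 0.86 F [ 0.4854 -0.9447 -4.3241]
```

Request:
apply_moves(
  increments="0 0 -0.018 0;0.002 -0.015 -0.006 0;0.003 -0.03 0 0.3;0.003 -0.03 0 0.3;0.003 -0.03 0 0.3;0.002 -0.02 0 0;0 -0.006 0 0;0 0 0 0",
)

```text
clock: 9.25
tool_pos: [0.3522, -0.3175, 0.2266]
ee_rot: [[0.773, 0.633, 0.048], [0.634, -0.772, -0.038], [0.013, 0.06, -0.998]]
contact_force: [0.3, -1.2, -3.7]
width: 0.0144
```

```bash
cat > chk.py <<'E'
from to import *
from scipy.optimize import least_squares
p=np.load('p.npy');j=p[0];e=np.array([np.cos(j[2]),np.sin(j[2])])
o=ctrl.get_obs();print(np.array(o['ee_rot']).round(3).tolist())
def bars(zc,p0,cams=('scene','side')):
    """fit bar pose x,y,yaw (centre height zc) to mask end pixels in the cameras"""
    M={}
    for n in cams:
        c=ctrl.capture(n); m=ctrl.masks_of(n,'bar')
        if m: 
            v,u=np.nonzero(m[0]['mask']); print(n,m[0]['conf'],np.round(m[0]['extent']))
            q=np.c_[u,v]+.5; P=proj(c,[[p0[0]+s*.13*-np.sin(p0[2]),p0[1]+s*.13*np.cos(p0[2]),zc] for s in(-1,1)])
            d=(P[1]-P[0])/np.linalg.norm(P[1]-P[0]); t=(q-P[0])@d
            print('  pred ends',P.round(1).tolist(),'mask extent along pred line',t.min().round(1),t.max().round(1),'of',np.linalg.norm(P[1]-P[0]).round(1),'perp',((q-P[0])@[-d[1],d[0]]).mean().round(1))
        M[n]=c
    return M
E
python3 - <<'E'
from chk import *
rel([*(j[:2]-.015*e),.225],j[2])
o=ctrl.get_obs();t=np.array(o['tool_pos'])
M=bars(t[2]-.016,[t[0],t[1],j[2]])
box=lambda a,b,c,d,e,f:[(x,y,z) for z in(e,f) for x,y in((a,c),(b,c),(b,d),(a,d))]
def w(p,P):
    P=np.array(P)*1e-3; c,s=np.cos(p[2]),np.sin(p[2])
    return np.c_[p[0]+c*P[:,0]-s*P[:,1],p[1]+s*P[:,0]+c*P[:,1],P[:,2]]
b=[t[0],t[1],j[2]]; z=1e3*t[2]-16
ims=[]
for n,(x0,y0) in zip(('scene','side'),((250,110),(180,110))):
    im=cv2.resize(M[n]['color'][y0:y0+200,x0:x0+200,::-1],(600,600))[:,:400*1] if 0 else cv2.resize(M[n]['color'][y0:y0+200,x0:x0+200,::-1],(400,400),interpolation=cv2.INTER_CUBIC)
    for pp,bb in [(j,box(-40,75,-150,150,0,12)),(j,box(-32,32,80,120,12,52)),(j,box(-32,32,-120,-80,12,52)),(b,box(-8,8,-130,130,z-8,z+8))]:
        u=((proj(M[n],w(pp,bb))-[x0,y0])*2).astype(int); cv2.polylines(im,[u[4:].reshape(-1,1,2)],True,(0,255,0),1)
    ims.append(im)
cv2.imwrite('pics/hov.png',np.hstack(ims))
E
```

```text
[[0.773, 0.633, 0.048], [0.634, -0.772, -0.038], [0.013, 0.06, -0.998]]
clock 9.25 tcp [ 0.3522 -0.3175  0.2266] shift [-0.0005  0.0039  0.0018] twist -0.1 F [ 0.2678 -1.1586 -3.7309]
scene 0.98 [275. 176. 165.  25.]
  pred ends [[437.5, 194.5], [276.1, 181.6]] mask extent along pred line -1.1 161.7 of 161.9 perp 0.6
side 0.92 [201. 110. 112.  36.]
  pred ends [[204.0, 142.8], [312.2, 116.3]] mask extent along pred line -0.4 114.0 of 111.3 perp 0.9
```

View pics/hov.png

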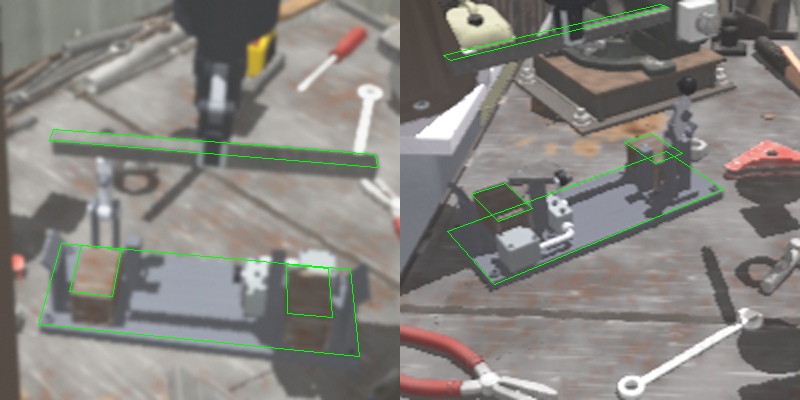

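```bash
python3 -c "
from to import *
p=np.load('p.npy');j=p[0];e=np.array([np.cos(j[2]),np.sin(j[2])]);rel([*(j[:2]-.015*e),.085],j[2])"
```

```text
clock 9.45 tcp [ 0.3534 -0.319   0.2268] shift [-0.0023 -0.0066  0.1416] twist -0.13 F [ 0.188   0.2324 -3.1762]
```

Request:
apply_moves(
  increments="-0.0005 -0.0015 0.025 0;-0.0005 -0.0015 0.03 0;-0.0005 -0.0015 0.03 0;-0.0005 -0.0015 0.03 0;0 0 0.01 0;0 0 0 0",
)

```text
clock: 10.05
tool_pos: [0.3592, -0.327, 0.0986]
ee_rot: [[0.774, 0.631, 0.054], [0.633, -0.773, -0.044], [0.014, 0.069, -0.998]]
contact_force: [-0.6, 0.0, -3.9]
width: 0.0142
```

Run:
```python
from chk import *
rel([*(j[:2]-.015*e),.0756],j[2])
t=np.array(o['tool_pos'])
M=bars(t[2]-.016,[t[0],t[1],j[2]])
c=ctrl.capture('wrist')
a=cv2.resize(M['scene']['color'][130:280,250:450,::-1],(480,360),interpolation=cv2.INTER_CUBIC)
b=cv2.resize(M['side']['color'][120:240,190:350,::-1],(320,240),interpolation=cv2.INTER_CUBIC)
w=cv2.resize(c['color'][:,:,::-1],(320,200))
O=np.zeros((440,800,3),np.uint8);O[:360,:480]=a;O[:240,480:]=b;O[240:,480:]=w
cv2.imwrite('pics/low.png',O)
```

```text
[[0.774, 0.631, 0.054], [0.633, -0.773, -0.044], [0.014, 0.069, -0.998]]
clock 10.05 tcp [ 0.3592 -0.327   0.0986] shift [-0.0002 -0.0094  0.0224] twist -0.2 F [-0.591   0.0475 -3.8698]
scene 0.89 [282. 228. 140.  26.]
  pred ends [[423.9, 247.3], [281.3, 234.3]] mask extent along pred line -0.9 143.3 of 143.2 perp 0.6
side 0.84 [214. 164. 103.  37.]
  pred ends [[214.6, 201.7], [314.8, 168.2]] mask extent along pred line 0.6 107.9 of 105.7 perp 0.4
```

View pics/low.png

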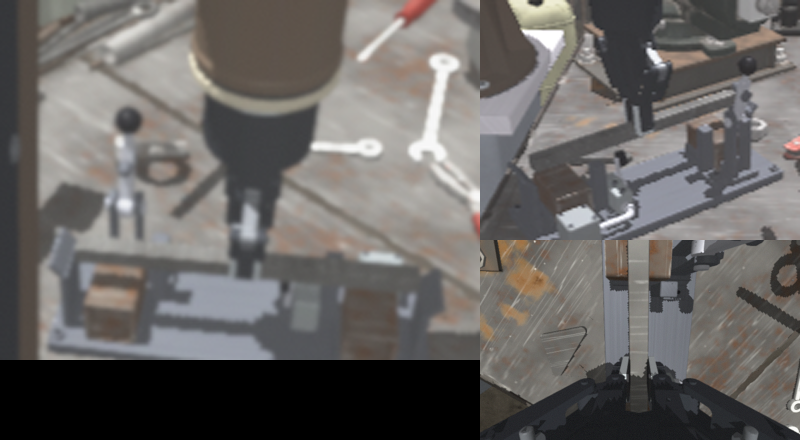

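Request:
apply_moves(
  increments="0 -0.006 0.002 0;0 -0.005 0.006 0;0 -0.001 0.006 0;0 -0.001 0.003 0;0 0 0 0",
)

```text
clock: 10.8
tool_pos: [0.3526, -0.318, 0.0838]
ee_rot: [[0.774, 0.631, 0.06], [0.633, -0.772, -0.05], [0.015, 0.077, -0.997]]
contact_force: [0.6, 0.0, -3.9]
width: 0.014
```

```bash
cat >> chk.py <<'E'
def grip(name='foot'):
    """bar's line as seen by the wrist camera, in jig mm"""
    pass
E
python3 - <<'E'
from chk import *
rel([*(j[:2]-.015*e),.0756],j[2])
c=ctrl.capture('wrist'); save('w3',c)
E
```

```text
[[0.774, 0.631, 0.06], [0.633, -0.772, -0.05], [0.015, 0.077, -0.997]]
clock 10.8 tcp [ 0.3526 -0.318   0.0838] shift [-0.0006  0.0027  0.0084] twist -0.18 F [ 0.614   0.0186 -3.8517]
```

Request:
apply_moves(
  increments="0 0.001 0.004 0;0 0.001 0.003 0;0 0 0.001 0",
)

```text
clock: 11.15
tool_pos: [0.355, -0.3207, 0.0756]
ee_rot: [[0.774, 0.631, 0.06], [0.633, -0.772, -0.051], [0.015, 0.078, -0.997]]
contact_force: [-0.5, 0.9, 1.4]
width: 0.0142
```

Request:
apply_moves(
  increments="0 0 0 0;0 0 0 0;0 0 0.001 0",
  claw=0.024,
)

```text
clock: 11.45
tool_pos: [0.3556, -0.3213, 0.0748]
ee_rot: [[0.774, 0.631, 0.061], [0.633, -0.772, -0.052], [0.015, 0.079, -0.997]]
contact_force: [0.2, -0.0, -0.0]
width: 0.0244
```

Run:
```python
from chk import *
t=np.array(o['tool_pos'])
rel([*(j[:2]+.010*e),.0745],j[2])
bars(.06,[*(j[:2]-.015*e),j[2]]); 
for n in ('scene','side'):
  print(ctrl.boxes_of(n,'roller')[:1])
```

```text
[[0.774, 0.631, 0.061], [0.633, -0.772, -0.052], [0.015, 0.079, -0.997]]
clock 11.45 tcp [ 0.3556 -0.3213  0.0748] shift [-0.0007  0.0239  0.0021] twist -0.18 F [ 0.2489 -0.03   -0.0234]
scene 0.62 [276. 242. 146.  21.]
  pred ends [[422.1, 259.3], [281.0, 246.0]] mask extent along pred line -1.3 142.4 of 141.7 perp 0.7
side 0.9 [212. 171. 101.  42.]
  pred ends [[214.4, 209.2], [312.9, 175.2]] mask extent along pred line 0.3 105.3 of 104.2 perp 0.8
[]
[]
```

Request:
apply_moves(
  increments="0 0.006 0.0005 0;0 0.006 0.0005 0;0 0.006 0.0005 0;0 0.005 0.0005 0;0 0 0 0",
)

```text
clock: 12.25
tool_pos: [0.3694, -0.3383, 0.0739]
ee_rot: [[0.774, 0.631, 0.057], [0.633, -0.772, -0.047], [0.014, 0.072, -0.997]]
contact_force: [-1.9, 4.2, 4.1]
width: 0.0238
```

Run:
```python
from chk import *
rel([*(j[:2]+.014*e),.0745],j[2])
print('F along jig x',np.array(o['contact_force'])[:2]@e)
```

```text
[[0.774, 0.631, 0.057], [0.633, -0.772, -0.047], [0.014, 0.072, -0.997]]
clock 12.25 tcp [ 0.3694 -0.3383  0.0739] shift [-0.0005  0.006  -0.0002] twist -0.18 F [-1.882   4.2439  4.128 ]
F along jig x -4.473402442074548
```

Request:
apply_moves(
  increments="0 0.004 0 0;0 0.004 0 0;0 0.003 0 0;0 0 0 0",
)

```text
clock: 12.65
tool_pos: [0.3693, -0.3386, 0.0721]
ee_rot: [[0.774, 0.632, 0.041], [0.633, -0.774, -0.029], [0.013, 0.048, -0.999]]
contact_force: [0.8, 0.0, -0.0]
width: 0.0242
```

Run:
```python
from chk import *
rel([*(j[:2]+.014*e),.0745],j[2])
print('F along jig x',np.array(o['contact_force'])[:2]@e)
```

```text
[[0.774, 0.632, 0.041], [0.633, -0.774, -0.029], [0.013, 0.048, -0.999]]
clock 12.65 tcp [ 0.3693 -0.3386  0.0721] shift [-0.0002  0.006  -0.0022] twist -0.19 F [ 0.7964  0.024  -0.0372]
F along jig x 0.48721022743771236
```

Run:
```python
from chk import *
for n in ('scene','side','wrist'):
    c=ctrl.capture(n); save('s_'+n,c); m=ctrl.masks_of(n,'bar')
    if not m: print(n,'none'); continue
    v,u=np.nonzero(m[0]['mask']); q=np.c_[u,v]+.5
    print(n,m[0]['conf'],m[0]['extent'])
    P=at_z(c,q,.064)[:,:2]-j[:2]; X=P@e; Y=P@[-e[1],e[0]]
    for lo,hi in ((-.12,-.08),(-.08,-.04),(-.04,0),(0,.04),(.04,.08),(.08,.12)):
        k=(Y>lo)&(Y<hi); 
        if k.sum()>5: print('  y',lo,hi,'jig x range mm (at z 64)',(np.percentile(X[k],[3,50,97])*1e3).round(1),k.sum())
    print('  y ext',Y.min()*1e3,Y.max()*1e3)
```

```text
[[0.774, 0.632, 0.041], [0.633, -0.774, -0.029], [0.013, 0.048, -0.999]]
scene 0.97 [279.4, 232.2, 141.8, 25.9]
  y -0.12 -0.08 jig x range mm (at z 64) [-15.5  -1.3  13.6] 263
  y -0.08 -0.04 jig x range mm (at z 64) [-14.9  -0.7  14.4] 251
  y -0.04 0 jig x range mm (at z 64) [-13.8  -0.5  15.3] 174
  y 0 0.04 jig x range mm (at z 64) [-12.7   1.2  17. ] 173
  y 0.04 0.08 jig x range mm (at z 64) [-11.6   3.4  19.2] 256
  y 0.08 0.12 jig x range mm (at z 64) [-10.6   3.6  18.2] 238
  y ext -130.0939201774253 129.78320729152344
side 0.86 [215.2, 177.5, 94.3, 35.6]
  y -0.12 -0.08 jig x range mm (at z 64) [-4.9 10.7 25.8] 159
  y -0.08 -0.04 jig x range mm (at z 64) [-2.6 10.4 27.9] 80
  y -0.04 0 jig x range mm (at z 64) [-1.6  8.9 27.2] 94
  y 0 0.04 jig x range mm (at z 64) [ 2.7 20.2 30.8] 57
  y 0.04 0.08 jig x range mm (at z 64) [ 0.2 11.8 28.6] 63
  y 0.08 0.12 jig x range mm (at z 64) [ 2.8 15.8 30. ] 39
  y ext -133.7213304935171 105.75331053096443
wrist 0.79 [290.8, 0.0, 45.8, 345.2]
  y -0.08 -0.04 jig x range mm (at z 64) [ 3.5  8.4 11.7] 45
  y -0.04 0 jig x range mm (at z 64) [-2.8  4.8 12.5] 2861
  y 0 0.04 jig x range mm (at z 64) [-1.9  5.7 13.3] 3530
  y 0.04 0.08 jig x range mm (at z 64) [-0.9  6.6 14.3] 4429
  y 0.08 0.12 jig x range mm (at z 64) [-0.4  7.4 15.1] 2976
  y ext -41.4587702514199 102.06274521318139
```

Request:
apply_moves(
  increments="0 0.006 0.001 0;0 0.006 0 0;0 0.007 0 0",
)

```text
clock: 13.25
tool_pos: [0.3698, -0.3399, 0.0687]
ee_rot: [[0.775, 0.632, 0.019], [0.632, -0.775, -0.004], [0.012, 0.015, -1.0]]
contact_force: [-20.5, 30.4, 22.1]
width: 0.0242
```

Run:
```python
from chk import *
print('F jig x',np.array(o['contact_force'])[:2]@e, 'y', np.array(o['contact_force'])[:2]@[-e[1],e[0]],'Mz',o['torque'])
rel([*(j[:2]+.014*e),.0745],j[2])
C={n:ctrl.capture(n) for n in ('scene','side','wrist')}
O=np.zeros((600,800,3),np.uint8)
R=lambda n,x,y,w,h,W,H:cv2.resize(C[n]['color'][y:y+h,x:x+w,::-1],(W,H),interpolation=cv2.INTER_CUBIC)
O[:300,:400]=R('side',195,135,160,120,400,300); O[300:,:400]=R('scene',260,170,200,150,400,300)
O[:500,400:]=R('wrist',190,0,240,300,400,500)
cv2.imwrite('pics/pushed.png',O)
```

```text
[[0.775, 0.632, 0.019], [0.632, -0.775, -0.004], [0.012, 0.015, -1.0]]
F jig x -36.52839224274783 y 3.5159927790432652 Mz [ 5.0628  3.482  -0.1862]
clock 13.25 tcp [ 0.3698 -0.3399  0.0687] shift [ 0.0003  0.0046 -0.0057] twist -0.21 F [-20.4825  30.4492  22.0697]
```

View pics/pushed.png

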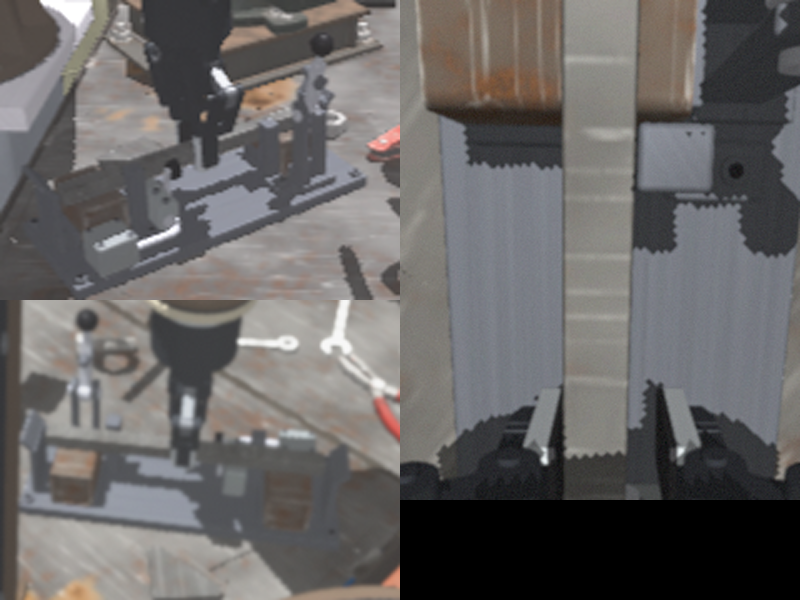

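Run:
```python
from chk import *
c=ctrl.capture('wrist')
f=lambda u,v:(190+(u-400)*.6,v*.6)
def J(u,v,z):
    P=at_z(c,f(u,v),z)[0,:2]-j[:2]; return (np.array([P@e,P@[-e[1],e[0]]])*1e3).round(1)
for n,u,v,z in [('stopL front far',640,127,.074),('stopL front near',640,190,.074),('bar front top at y far',637,20,.068),('bar front ~stop',635,160,.068),('bar front near',628,440,.068),('bar rear far',563,20,.068),('bar rear',563,300,.068),('bar rear near',565,440,.068),('plate -40 far',443,150,.012),('plate -40 near',457,430,.012),('plate +75 near',780,440,.012),('footL front corner -32,80',428,108,.052),('footL +32,80',692,110,.052)]:
    print(n,J(u,v,z))
```

```text
[[0.775, 0.632, 0.019], [0.632, -0.775, -0.004], [0.012, 0.015, -1.0]]
stopL front far [15.4 74.6]
stopL front near [15.5 62.2]
bar front top at y far [15.  95.8]
bar front ~stop [14.7 68.4]
bar front near [13.5  2.4]
bar rear far [-0.1 95.8]
bar rear [-1.6 37.6]
bar rear near [-2.   2.6]
plate -40 far [-41.7  73.7]
plate -40 near [-44.2 -20.5]
plate +75 near [ 70.3 -25.6]
footL front corner -32,80 [-33.6  81. ]
footL +32,80 [29.2 80.4]
```

Request:
apply_moves(
  increments="0 -0.0035 0 0;0 0 0 0",
)

```text
clock: 13.65
tool_pos: [0.3671, -0.3367, 0.0684]
ee_rot: [[0.775, 0.632, 0.018], [0.632, -0.775, -0.004], [0.012, 0.014, -1.0]]
contact_force: [-0.6, 0.3, 0.1]
width: 0.0243
```

Run:
```python
from chk import *
print('F jig x',np.array(o['contact_force'])[:2]@e,o['contact_force'])
p[0]=[*(j[:2]-.0038*e),-.907]; np.save('p.npy',p); j=p[0]; e=np.array([np.cos(j[2]),np.sin(j[2])])
rel([*(j[:2]+.010*e),.0745],j[2])
c=ctrl.capture('wrist')
m=ctrl.masks_of('wrist','bar')[0]['mask']; v,u=np.nonzero(m); P=at_z(c,np.c_[u,v]+.5,.068)[:,:2]-j[:2]; X=P@e; Y=P@[-e[1],e[0]]
for lo in (-.02,0,.02,.04,.06,.08): k=(Y>lo)&(Y<lo+.02); print(lo,(np.percentile(X[k],[3,50,97])*1e3).round(1))
```

```text
[[0.775, 0.632, 0.018], [0.632, -0.775, -0.004], [0.012, 0.014, -1.0]]
F jig x -0.599929424155931 [-0.581   0.299   0.1123]
clock 13.65 tcp [ 0.3671 -0.3367  0.0684] shift [-0.      0.001  -0.0061] twist 1.19 F [-0.581   0.299   0.1123]
-0.02 [ 1.5  8.9 16.4]
0 [ 1.4  8.9 16.5]
0.02 [ 1.4  8.8 16.3]
0.04 [ 1.5  8.9 16.4]
0.06 [ 1.3  8.8 16.3]
0.08 [ 1.5  9.  16.4]
```

Request:
apply_moves(
  increments="0 0 -0.01 0;0 0 -0.02 0;0 0 -0.04 0;0 0 -0.04 0;0 0 -0.04 0;0 0 -0.03 0;0 0 0 0",
)

```text
clock: 14.45
tool_pos: [0.3671, -0.3406, 0.2613]
ee_rot: [[0.775, 0.632, 0.026], [0.632, -0.775, -0.013], [0.012, 0.027, -1.0]]
contact_force: [0.7, -0.1, -0.2]
width: 0.024
```

Run:
```python
from chk import *
c={n:ctrl.capture(n) for n in ('scene','side','wrist')}
yj=np.array([-e[1],e[0]])
rays=[]
for n in c:
    print(n,[(np.round(b['extent']),round(b['conf'],2)) for b in ctrl.boxes_of(n,'hold_knob')[:2]])
    im=cv2.cvtColor(c[n]['color'],cv2.COLOR_RGB2GRAY)
    # predicted knob location, darkest blob near it
    P=np.r_[j[:2]+.06*e+.1*yj,.16]; u=proj(c[n],P)[0]; print('pred',u)
    if not(15<u[0]<625 and 15<u[1]<385): continue
    x0,y0=(u-14).astype(int); R=im[y0:y0+29,x0:x0+29]; m=(R<45).astype(np.uint8)
    k,l,s,ce=cv2.connectedComponentsWithStats(m)
    for i in range(1,k): 
        if s[i,4]>12: print('   dark blob',s[i].tolist(),ce[i]+[x0,y0])
rel([*(j[:2]+.105*e+.1*yj),.25],j[2])
m=bars(.06,[*(j[:2]+.010*e),j[2]])
for n in ('scene','side'): save('lift_'+n,c[n])
```

```text
[[0.775, 0.632, 0.026], [0.632, -0.775, -0.013], [0.012, 0.027, -1.0]]
scene [(array([297., 176.,  11.,  46.]), 0.75), (array([268., 177., 166., 118.]), 0.21)]
pred [302.911  181.0474]
side [(array([314., 146.,  12.,  35.]), 0.51)]
pred [321.5496 151.2862]
wrist [(array([345.,  28.,  75.,  42.]), 0.68)]
pred [396.2349  47.1193]
   dark blob [2, 0, 27, 29, 565] [397.0053  48.5717]
clock 14.75 tcp [ 0.365  -0.3382  0.2551] shift [0.1005 0.0979 0.0079] twist 1.15 F [-0.1353  0.2316 -0.5336]
scene 0.66 [272. 177. 163. 117.]
  pred ends [[421.5, 252.3], [283.6, 237.1]] mask extent along pred line -13.5 151.7 of 138.8 perp -16.5
```

Request:
apply_moves(
  increments="0.01 0.025 0 0;0.015 0.03 0 0;0.02 0.03 0 0.5;0.03 0.015 0 0.5;0.025 0.002 0 0;0 0 0 0",
  claw=0,
)

```text
clock: 15.55
tool_pos: [0.5116, -0.3555, 0.255]
ee_rot: [[0.788, 0.616, 0.016], [0.616, -0.788, -0.003], [0.011, 0.012, -1.0]]
contact_force: [-0.5, -0.2, 0.7]
width: -0.0
```

Run:
```python
from chk import *
yj=np.array([-e[1],e[0]])
rel([*(j[:2]+.107*e+.1*yj),.165],j[2])
c=ctrl.capture('wrist');u=proj(c,np.r_[j[:2]+.06*e+.1*yj,.16])[0];print(u,[(np.round(b['extent']),round(b['conf'],2)) for b in ctrl.boxes_of('wrist','hold_knob')[:2]])
```

```text
[[0.788, 0.616, 0.016], [0.616, -0.788, -0.003], [0.011, 0.012, -1.0]]
clock 15.55 tcp [ 0.5116 -0.3555  0.255 ] shift [-0.0033 -0.007   0.0899] twist -0.02 F [-0.4748 -0.2089  0.6772]
[237.9603 209.2105] [(array([218., 179.,  42.,  49.]), 0.66)]
```

Request:
apply_moves(
  increments="-0.001 0 0.03 0;-0.001 0 0.03 0;-0.001 0 0.025 0;0 0 0.008 0;0 0 0 0",
)

```text
clock: 16.15
tool_pos: [0.5046, -0.3608, 0.1604]
ee_rot: [[0.789, 0.614, 0.015], [0.614, -0.79, -0.004], [0.01, 0.013, -1.0]]
contact_force: [0.1, 0.8, 0.3]
width: -0.0002
```

Run:
```python
from chk import *
yj=np.array([-e[1],e[0]])
rel([*(j[:2]+.05*e+.1*yj),.165],j[2])
```

```text
[[0.789, 0.614, 0.015], [0.614, -0.79, -0.004], [0.01, 0.013, -1.0]]
clock 16.15 tcp [ 0.5046 -0.3608  0.1604] shift [ 0.0064 -0.0628 -0.0054] twist -0.18 F [0.1337 0.7615 0.2897]
```

Request:
apply_moves(
  increments="0.003 -0.008 -0.001 0;0.003 -0.008 0 0;0 -0.008 0 0;0 -0.008 0 0;0 -0.008 0 0",
)

```text
clock: 16.65
tool_pos: [0.4845, -0.3246, 0.1653]
ee_rot: [[0.79, 0.613, 0.02], [0.613, -0.79, -0.008], [0.011, 0.019, -1.0]]
contact_force: [0.6, 0.4, 0.1]
width: -0.0
```

Request:
apply_moves(
  increments="0 -0.008 0 0;0 -0.008 0 0;0 -0.008 0 0",
)

```text
clock: 16.95
tool_pos: [0.4684, -0.3037, 0.1655]
ee_rot: [[0.79, 0.613, 0.021], [0.614, -0.79, -0.008], [0.011, 0.019, -1.0]]
contact_force: [-0.3, 0.4, -0.2]
width: 0.0002
```

```bash
cat > fin.py <<'E'
from chk import *
yj=np.array([-e[1],e[0]])
rel([*(j[:2]+.045*e+.1*yj),.165],j[2])
print('F jig x',np.array(o['contact_force'])[:2]@e)
for n in ('scene','side','wrist'):
    c=ctrl.capture(n)
    save('fin_'+n,c)
    print(n,[(np.round(b['extent']),round(b['conf'],2)) for b in ctrl.boxes_of(n,'hold_knob')[:2]])
    for th in (1.73,1.3,.6,0): print('   pred',th,proj(c,np.r_[j[:2]+(.048-.075*np.cos(th))*e+.1*yj,.086+.075*np.sin(th)])[0].round(1))
E
python3 fin.py
```

```text
[[0.79, 0.613, 0.021], [0.614, -0.79, -0.008], [0.011, 0.019, -1.0]]
clock 16.95 tcp [ 0.4684 -0.3037  0.1655] shift [-0.0002 -0.0005  0.0005] twist -0.19 F [-0.2724  0.3722 -0.1636]
F jig x -0.46104731951592
scene [(array([292., 190.,  13.,  30.]), 0.78), (array([282., 233., 140.,  22.]), 0.73)]
   pred 1.73 [302.9 181.1]
   pred 1.3 [299.8 192.1]
   pred 0.6 [295.8 219.7]
   pred 0 [295.  242.3]
side [(array([340., 179.,  54.,  18.]), 0.59), (array([306., 145.,  12.,  35.]), 0.55)]
   pred 1.73 [321.5 151.2]
   pred 1.3 [313.  147.1]
   pred 0.6 [302.7 152.9]
   pred 0 [299.9 167. ]
wrist [(array([199., 207., 132.,  72.]), 0.56)]
   pred 1.73 [348.5 264.8]
   pred 1.3 [273.8 263.8]
   pred 0.6 [198.4 238.7]
   pred 0 [199.2 213.9]
```

Request:
apply_moves(
  increments="0 -0.008 0 0;0 -0.006 0 0;0 0 0 0;0 0 0 0;0 0 0 0;0 0 0 0;0 0 0 0;0 0 0 0;0 0 0 0;0 0 0 0",
)

```text
clock: 18.25
tool_pos: [0.4604, -0.2933, 0.1649]
ee_rot: [[0.79, 0.613, 0.021], [0.613, -0.79, -0.009], [0.011, 0.02, -1.0]]
contact_force: [0.0, -0.3, -0.0]
width: 0.0001
```

```bash
python3 fin.py
```

```text
[[0.79, 0.613, 0.021], [0.613, -0.79, -0.009], [0.011, 0.02, -1.0]]
clock 18.25 tcp [ 0.4604 -0.2933  0.1649] shift [-0.0002  0.0126  0.0001] twist -0.22 F [ 0.0415 -0.3481 -0.0132]
F jig x 0.29972576593535943
scene [(array([289., 213.,  17.,  40.]), 0.57)]
   pred 1.73 [302.9 181.1]
   pred 1.3 [299.8 192.1]
   pred 0.6 [295.8 219.7]
   pred 0 [295.  242.3]
side [(array([296., 162.,  24.,  17.]), 0.62)]
   pred 1.73 [321.5 151.2]
   pred 1.3 [313.  147.1]
   pred 0.6 [302.7 152.9]
   pred 0 [299.9 167. ]
wrist [(array([202., 195., 150.,  34.]), 0.93)]
   pred 1.73 [381.6 264.9]
   pred 1.3 [306.4 264. ]
   pred 0.6 [225.4 238.8]
   pred 0 [221.1 214. ]
```

Request:
apply_moves(
  increments="0 0 -0.03 0;0 0 -0.04 0;0 0 -0.04 0;-0.03 0 -0.02 0;-0.04 0 -0.01 0;-0.04 0 0 0;-0.04 0 0 0;0 0 0 0;0 0 0 0",
)

```text
clock: 19.45
tool_pos: [0.3349, -0.387, 0.3096]
ee_rot: [[0.789, 0.614, 0.021], [0.615, -0.789, -0.011], [0.01, 0.022, -1.0]]
contact_force: [-0.3, 0.2, -0.6]
width: -0.0002
```

```bash
python3 fin.py
python3 - <<'E'
from chk import *
yj=np.array([-e[1],e[0]])
c=ctrl.capture('wrist')
for mk in ctrl.masks_of('wrist','bar')[:1]:
    v,u=np.nonzero(mk['mask']); print(mk['conf'],mk['extent']); P=at_z(c,np.c_[u,v]+.5,.068)[:,:2]-j[:2]; X=P@e; Y=P@yj
    for lo in np.arange(-.14,.14,.02):
        k=(Y>lo)&(Y<lo+.02)
        if k.sum()>4: print(lo.round(2),(np.percentile(X[k],[3,50,97])*1e3).round(1),k.sum())
    print('Y ext',Y.min(),Y.max())
for q in ('stop_left','stop_right','roller'):
    for b in ctrl.boxes_of('wrist',q)[:2]:
        x,y,w,h=b['extent']; P=at_z(c,[(x,y),(x+w,y+h)],.069 if q=='roller' else .074)[:,:2]-j[:2]; print(q,round(b['conf'],2),np.round(b['extent']),(P@e*1e3).round(),(P@yj*1e3).round())
# roller dark pixels near y -32
im=cv2.cvtColor(c['color'],cv2.COLOR_RGB2GRAY)
g=[(x,[int(im[int(r[1]),int(r[0])]) for r in proj(c,[np.r_[j[:2]+x*1e-3*e+y*1e-3*yj,.066] for y in (-38,-35,-32,-29,-26,-20)])]) for x in range(-4,42,2)]
for r in g: print(r)
E
```

```text
[[0.789, 0.614, 0.021], [0.615, -0.789, -0.011], [0.01, 0.022, -1.0]]
clock 19.45 tcp [ 0.3349 -0.387   0.3096] shift [0.1549 0.0127 0.1465] twist -0.11 F [-0.3408  0.2276 -0.6483]
F jig x -0.3892356158959611
scene [(array([288., 210.,  17.,  40.]), 0.71)]
   pred 1.73 [302.9 181.1]
   pred 1.3 [299.8 192.1]
   pred 0.6 [295.8 219.7]
   pred 0 [295.  242.3]
side [(array([298., 163.,  24.,  17.]), 0.56)]
   pred 1.73 [321.5 151.2]
   pred 1.3 [313.  147.1]
   pred 0.6 [302.7 152.9]
   pred 0 [299.9 167. ]
wrist [(array([238.,   0., 105.,  20.]), 0.58)]
   pred 1.73 [355.4 -19.7]
   pred 1.3 [311.5 -19.1]
   pred 0.6 [260.  -6.]
   pred 0 [252.5   8.9]
[[0.787, 0.617, 0.021], [0.617, -0.787, -0.011], [0.01, 0.021, -1.0]]
0.92 [283.2, 17.4, 18.3, 215.6]
-0.14 [ 2.3  9.2 16.2] 99
-0.12 [ 2.5  9.4 16.4] 210
-0.1 [ 1.8  9.2 16.5] 238
-0.08 [ 2.   9.  16.8] 258
-0.06 [ 1.5  9.2 16.3] 254
-0.04 [ 1.9  9.5 17.2] 270
-0.02 [ 1.3  8.9 17.3] 294
0.0 [ 1.8  9.  15.5] 279
0.02 [ 2.   9.3 16.7] 291
0.04 [ 1.5  8.8 16. ] 300
0.06 [ 1.9  9.  16.2] 334
0.08 [ 1.4  9.3 17.3] 296
Y ext -0.12897049029056
[... 320 characters left out ...]
[134, 116, 127, 121, 133, 127])
(4, [139, 127, 152, 136, 153, 141])
(6, [138, 128, 147, 139, 154, 141])
(8, [132, 131, 140, 140, 155, 143])
(10, [136, 131, 139, 140, 155, 143])
(12, [135, 133, 137, 140, 158, 146])
(14, [148, 134, 138, 141, 159, 150])
(16, [145, 137, 142, 145, 159, 147])
(18, [88, 59, 49, 53, 76, 106])
(20, [77, 40, 33, 38, 123, 136])
(22, [130, 48, 38, 37, 115, 134])
(24, [169, 67, 44, 65, 130, 130])
(26, [210, 67, 61, 99, 152, 133])
(28, [172, 43, 58, 89, 146, 135])
(30, [92, 42, 43, 49, 119, 134])
(32, [114, 35, 37, 38, 116, 136])
(34, [119, 42, 33, 46, 124, 133])
(36, [163, 101, 112, 112, 135, 135])
(38, [168, 116, 134, 131, 132, 135])
(40, [168, 114, 131, 134, 134, 131])
```

Run:
```python
from chk import *
yj=np.array([-e[1],e[0]])
c=ctrl.capture('wrist'); im=cv2.cvtColor(c['color'],cv2.COLOR_RGB2GRAY)
for y in (-69,69):
    print(y,[(x,int(np.mean([im[int(r[1]),int(r[0])] for r in proj(c,[np.r_[j[:2]+x*1e-3*e+(y+d)*1e-3*yj,.071] for d in(-4,0,4)])]))) for x in range(6,40,1)])
s=ctrl.capture('side'); g=cv2.cvtColor(s['color'],cv2.COLOR_RGB2GRAY)
print(g[158:180:2,290:326:2])
a=cv2.imread('pics/scene0.png');b=ctrl.capture('scene')['color'][:,:,::-1]
for q in ('magnet_square','big_bolt','big_nut','small_spanner','gusset'):
    print(q,[np.round(x['extent']).tolist() for x in ctrl.boxes_of('side',q)[:1]])
```

```text
[[0.787, 0.616, 0.021], [0.617, -0.787, -0.011], [0.01, 0.021, -1.0]]
-69 [(6, 146), (7, 145), (8, 144), (9, 146), (10, 149), (11, 146), (12, 148), (13, 147), (14, 149), (15, 152), (16, 146), (17, 117), (18, 105), (19, 120), (20, 125), (21, 127), (22, 128), (23, 127), (24, 126), (25, 128), (26, 126), (27, 124), (28, 128), (29, 129), (30, 127), (31, 127), (32, 119), (33, 115), (34, 115), (35, 114), (36, 115), (37, 120), (38, 125), (39, 126)]
69 [(6, 145), (7, 150), (8, 157), (9, 158), (10, 160), (11, 161), (12, 163), (13, 162), (14, 165), (15, 164), (16, 148), (17, 127), (18, 135), (19, 150), (20, 151), (21, 151), (22, 150), (23, 150), (24, 150), (25, 150), (26, 147), (27, 146), (28, 146), (29, 148), (30, 149), (31, 146), (32, 126), (33, 93), (34, 73), (35, 69), (36, 66), (37, 63), (38, 60), (39, 57)]
[[ 76  77  77  76  75  74  74  74  72  74  73  72  72  70  92 117 127 130]
 [ 77  77  76  76  75  73  74  73  72  70  69  99 128 128 130 131 110  84]
 [ 77  76  75  75  73  72  71  85 110 126 128 131 124  98  84  79 102 130]
 [ 75  73  72  71  67  72  74 130 130 121  97  81  78 121 140 153 157 160]
 [ 71  99 129 105  55  64  69  86  78  75 146 150 153 143 131 162 162 163]
 [130 130 131  82  50  55 178 202 170 158 169 175 166 116 108 111 156 168]
 [ 99  82  81  84  48  49 117 195 216 151 150 156 130 106 106 107 107 123]
 [134 134 133 133 134 103 109 130 121  95 138 235 111 116 108 105 129 112]
 [155 141 124 113 120 129 139 143 133 130 174 245 230 182  98  80 106 143]
 [157 148 132 115 109 112 130 157 156 100 131  99  97 163 245 244 130  98]
 [154 153 157 160  98 152 151 146 139  82  87  90  83 115 194 226 181  81]]
magnet_square [[340.0, 178.0, 53.0, 22.0]]
big_bolt [[358.0, 231.0, 25.0, 23.0]]
big_nut []
small_spanner [[290.0, 265.0, 66.0, 46.0]]
gusset [[235.0, 191.0, 25.0, 11.0]]
```

```bash
python3 -c "
from h import *
print(ctrl.close_job())"
```

```text
the job is handed in; nothing more can be done
None
```

The bar was set down on the feet, slid home against both back stops, and the hold-down finger was swung over onto it. The job was handed in at about 20 s on the robot clock, with the gripper well clear. `close_job` reports no verdict.

**What I did**
- **Set-down:** I lowered the gripped bar until it touched at TCP z 0.0756 m, the height computed for the feet. I then opened the fingers with the bar about 25 mm in front of home.
- **Slide:** the rear finger pushed the bar home at mid-length. The push ended at about 37 N along the slide direction, 43 N in total at the wrist. That is inside the 120 N wrist limit. The 40 N limit covers the arm or gripper body, and here only a finger pad was pushing.
- **Hold-down:** I pushed the knob forward with the closed gripper until the finger dropped by itself, waited about a second and withdrew.

**Last checks**
- **Bar:** in the wrist image it is straight to about 0.5 mm along the part seen. The seam to the left and right stop faces looks the same, and the right end is at about -129 mm.
- **Roller:** its centre is at about jig x 27 mm, which puts the lever at about 0.64 rad, past the 0.45 trip point.
- **Hold-down finger:** the side and scene cameras place the knob where it should be at about 0 rad. I judged this from detections only, because I had used all 12 picture views.
- **Tools and offcuts:** the spanner box is unchanged from the start. The magnetic square, bolt and gusset were detected at the end, but I took no starting boxes for them. The big nut was not detected in the side view.

**Disagreement:** my first fixture estimate was off by about 1.4° and 4 mm. A wrist view during the slide corrected it, and the bar's measured centre (jig x 9 mm, home 10 mm) then agreed to about 1 mm.

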